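# Refit the tongued filter cover of the bench dust extractor

### The arm

A 6-joint arm with a two-finger parallel gripper is mounted at the origin on the work surface. World frame = base frame: x ahead of the robot, y to its left, z up, the work surface at z = 0. Lengths are in mm, angles in rad, forces in N, time in s.
With the tool pointing down it reaches from about 275 to 750 mm from the base axis. Payload 10.2 kg.
Tool frame: the origin (TCP) lies midway between the tips of the shut fingers; the grasp point (between the pads) lies 19 mm behind it; z points along the fingers, y is the direction in which the jaws open and shut (so a half turn about z gives the same grasp; the last joint's range is limited). The gripper opens to 85 mm and grips with 20 to 120 N. Pads are 22 mm wide; open, the fingers measure 114 mm over their backs; the gripper's body (76 mm by 85 mm) begins 54 mm behind the grasp point. The pads swing forward as they close: fully open they stand 13 mm farther back than shut.
Start: joints at [-1.427, 0.313, 1.498, -0, 1.331, -0.223], TCP at [188.269, -490.088, 231.294] pointing down, gripper open.
Joint ranges: [-2.94, 2.94], [-0.97, 2.17], [0.19, 2.56], [-1.23, 4.37], [0.02, 3.11], [-2.88, 2.88]. Speed limits (rad/s): [2.39, 2.39, 3.01, 3.14, 3.14, 3.14].

### API

Orientations are given as a unit quaternion [w, x, y, z].
In Python, from rig import ctrl gives the robot as it stands.
- The arm moves only by the tool carry_out, never from a script. Its argument "plan" is a list of rows, each a list of 3 entries, a list of its own where there are three numbers: the finger opening in mm, from 0 to 85.4, then the shift along the tool's x, y, z in mm, then the turn, a rotation vector about the tool's x, y, z in units of 6 degrees (1.0 is 6 degrees). In form: [[grip, [x, y, z], [ax, ay, az]], ...]. A call has 1 to 20 rows; each row shifts and turns the commanded pose from where the row before left it, along the tool's axes as they then stand; what a row does not reach is not made up. A row lasts 1/12 s, in which the tool goes at most 41.7 mm and 7.16 degrees, less where a joint would pass 70% of its speed; a pose out of reach is approached as far as the arm can. A call with a gripper value outside its range is refused whole. The fingers move at their own pace and stop on an object; "grip_force" is the grip in N (left out, the last holds). Time passes only in rows, so rows that do not move let the fingers close. It gives the time, the measured TCP pose, the force and the opening at its end, in the units of the state.
- ctrl.sense(): the state, without advancing time (a new reading comes with each control period).
- ctrl.capture(name): name is "scene" or "top" or "wrist"; returns a dict with "color" (420x560x3 uint8, blue, green, red), "range_z" (420x560 float32, mm along the optical axis (not along the pixel's ray), 0 where there is no reading), "fx", "fy", "cx", "cy" (pixels), "dist_coeffs" ([k1, k2, p1, p2, k3] as OpenCV has them; the pictures are not rectified), "cam_to_world" (4x4, takes a point from camera to world coordinates); the wrist camera has in their place "tool_from_camera" (4x4, takes a point from camera to tool coordinates, whose origin is the TCP and whose axes are the flange's). Camera axes: x right, y up, looking along -z (the intrinsics and any distortion apply to the point x, -y, -z); pixel columns grow to the right and rows downward; lengths in mm; the calibration is good to about 2 mm. A picture is of the moment at which its call begins: read the wrist's pose just before it.
- ctrl.finish_job(): hands the job in, once; it reports no verdict.
The state is a dict: "time_s": time; "joints": joint angles; "dq": joint speeds; "tau": joint torques, N m; "eef_pos": TCP position; "ee_rot": TCP orientation; "force": force on the tool from outside, world axes, zero at the start; "wrist_torque": the same for the moment, N m; "grip_width": opening from 0.0 (shut) to 1.0 (fully open).
Only numpy, scipy, OpenCV 4.12 (cv2) and the standard library are available. Lean on these libraries where they do the work, as an engineer would, in place of code of your own. Each camera call takes 0.05 s, during which the arm holds its last target.

### The job

The dust extractor on the bench has a new filter in it: put its cover board back on. With the board's plain end raised, angle its tongue under the lip of the groove in the extractor's top, feel it come home, keep it there while you lower the board, and press the plain edge down gently until the sprung catch snaps over it; then let go. The lip breaks easily, so never press the cover against the extractor with more than about 25 N, and leave the other things on the bench where they are.

Things in the scene. Friction and masses are not known exactly. Their poses are not given: they have to be found in the camera images.
- cover: Loose filter cover: white board 110 (x) by 200 (y) by 12 mm, about 0.3 kg, starts flat on the bench, grip bar up. Origin: middle of its underside. x runs from the tongue across to the plain edge, y along the tongue, z out of its top. Tongue: stands out 12 mm from the -x edge, 5 mm thick, flush with the underside, 170 mm long, centred.
- cover_grip (a point): Centre of the cover's steel grip bar, a bridge handle over the board's middle: section 14 mm (x) by 18 mm (z), 100 mm long in y; this point is 40 mm above the board's underside, 28 mm above its top face. 19 mm free gap under the bar, posts 12 mm wide at y = -44 and +44 mm. Axes as cover.
- cover_tongue (a point): Middle of the outer edge of the cover's tongue, half-way up its 5 mm: in cover at x = -67, y = 0, z = 2.5 mm. Axes as cover.
- cover_edge (a point): Middle of the top of the cover's plain +x edge, opposite the tongue: in cover at x = 55, y = 0, z = 12 mm. The free strip of top face between bar and edge (48 mm wide) is the place to press. Axes as cover.
- extractor: Dust extractor, fixed: casing 254 (x) by 250 (y) mm, about 110 mm high. Origin: centre of its underside; x runs from the groove (side nearer the robot) across to the catch, z up. The white filter frame on it (210 by 240 mm, with groove, bay and catch) is stuck on its seal up to 10 mm off nominal in x and 5 mm in z, either way; true in y. Bay: 112.5 mm (x) from lip to far wall, 205 mm in y.
- groove (a point): Nominal middle of the groove's mouth, in the plane of the lip's front face: extractor x = -60, z = 99.8 mm, same axes; the real mouth is up to 10 mm off in x, 5 mm in z. Lip: underside 4.7 mm above mouth, 5.5 mm thick, overhangs 14 mm. Flat floor 4.8 mm below mouth, out to 30 mm before the lip. Cover seated: tongue 9.5 to 12 mm under the lip, underside 1.8 mm below mouth.
- catch (a joint): Sprung catch at mid-width beyond the bay: m pushed back in +x, 0 at rest, 0.010 at most; 2 N at rest, 0.4 N more per mm. Steel nose 26 mm wide, tip 107.5 mm in +x of the lip's face, 5 mm over the bay, 1.5 mm above a seated cover's top. Its front is a bevel, 14 mm high, leaning back 24 degrees: the cover's edge pressed down on it drives it back (5 to 10 N at the edge), then it snaps over.
- wax_knife: Bystander: slim wax knife with a wooden handle, 170 mm long and 12 mm thick, lying on the bench between the cover and the extractor. Do not disturb.
- wax_jar: Bystander: small round jar, 30 mm across, 36 mm high, standing on the bench close to the extractor's near (-x) side. Origin at its foot. Do not disturb.
- old_filter: Bystander: the old filter cassette, black frame 90 by 160 by 18 mm, at the back. Do not disturb.
- model_a: Bystander: pink plaster dental arch model, about 60 by 60 by 26 mm, in front of the robot. Do not disturb.
- model_b: Bystander: pink plaster dental arch model, about 60 by 60 by 26 mm, at the left. Do not disturb.
- mixing_bowl: Bystander: black rubber mixing bowl, 100 mm across, 55 mm high, at the right. Do not disturb.
- monomer: Bystander: amber bottle, 44 mm across, 85 mm high, at the back right. Do not disturb.

How it is judged (in metres and radians):
On the way, in this order (a step that is already met when the one before it is completed fails the run):
1. the cover's tongue is down at the groove and in it, with the board still at an angle of at least 6 degrees (x of cover_tongue in the frame of groove between -0.026 and 0.004 m and z of cover_tongue in the frame of groove between -0.012 and 0.009 m and angle between the z axis of cover and the z axis of extractor, either way round above 0.105 rad), for 0.2 s.
2. the board lies flat in the bay with the tongue in the groove and the catch over its edge (x of cover_tongue in the frame of groove between -0.024 and 0.002 m and z of cover_tongue in the frame of groove between -0.008 and 0.0075 m and z of cover_edge in the frame of extractor below 0.1165 m and angle between the z axis of cover and the z axis of extractor, either way round below 0.03 rad and value of joint catch below 0.0015 m), for 0.2 s.
At the end, for the whole second after the job is handed in: The cover lies flat in the bay (within 1.7 degrees, sunk flush into the frame), its tongue in the groove under the lip, the catch sprung back over its edge (within 1.5 mm of rest), at rest and let go (all of step 2 and linear speed of cover below 0.01 m/s); the robot touches nothing.
It fails at once if the cover and the extractor (catch included) are pressed together with more than 25 N (contact force between cover and extractor above 25 N).
It fails at once if a bystander is moved by more than 20 mm (distance of any of wax_knife, wax_jar, old_filter, model_a, model_b, mixing_bowl, monomer from where it was at the start of the episode above 0.02 m).
It also fails if it takes over 64 s, if anything falls off the work surface, if the arm or the gripper's body presses on something with over 40 N, if the wrist force passes 120 N, or if a joint passes its speed limit or range.

## Working session

There is one attempt and no reset: what is moved stays moved. The work goes in short steps, Python scripts to look and compute and a tool call to move; the robot and the scene stay as the last step left them, time stands still between calls to the robot, and variables do not carry over. Pictures are saved under pics/ and viewed, and the job is handed in when it is done.

Besides the shell and the picture viewer there is one more tool, called after ">>>" as name(argument=value, ...), one argument or row to a line, values as JSON. carry_out: Moves the arm, as the interface text tells. Its arguments: {"type":"object","properties":{"plan":{"type":"array"},"grip_force":{"type":"number"}},"required":["plan"]}

```bash
ls; mkdir -p pics; python3 - <<'E'
from rig import ctrl
import cv2,numpy as np
print(ctrl.sense())
for n in ["scene","top"]:
    c=ctrl.capture(n)
    cv2.imwrite(f"pics/{n}0.png",c["color"]); np.save(f"pics/{n}0.npy",c,allow_pickle=True)
    print(n,{k:(v.tolist() if hasattr(v,'tolist') else v) for k,v in c.items() if k not in("color","range_z")})
E
```

```text
pics
{'time_s': 0.0, 'joints': array([-1.42736271e+00,  3.13470437e-01,  1.49845288e+00,  3.37286533e-05,
        1.33100292e+00, -2.23367411e-01]), 'dq': array([-0.00062635,  0.00063861,  0.00130291, -0.0002827 , -0.00085433,
       -0.00039487]), 'tau': array([ 8.25972766e-04, -4.12267220e+01, -2.59739703e+01, -1.65597212e-04,
        4.09636748e-03, -3.23841800e-05]), 'eef_pos': array([ 188.25565568, -489.80667241,  230.7186742 ]), 'ee_rot': array([-6.65605915e-04,  9.83229726e-01,  1.82370118e-01,  4.30085799e-05]), 'force': array([0.02977519, 0.63369427, 0.49546329]), 'wrist_torque': array([ 0.00469427, -0.00421788, -0.02631186]), 'grip_width': 1.002219120334355}
scene {'fx': 520.6609573576604, 'fy': 520.6609573576604, 'cx': 285.3929449688757, 'cy': 208.61481667515534, 'dist_coeffs': [-0.04838720126677323, 0.0, 0.0, 0.0, 0.0], 'cam_to_world': [[-0.2660546729266463, -0.828795550098408, 0.4922528284844818, 1235.6527728183216], [0.9639233416071372, -0.2244147585574263, 0.1431426129653302, 202.69949837375052], [-0.008167161001569173, 0.5125777524226831, 0.8586019713478912, 1248.624759519143], [0.0, 0.0, 0.0, 1.0]]}
top {'fx': 498.14138886243944, 'fy': 498.14138886243944, 'cx': 286.18390225037945, 'cy': 220.5165124003468, 'dist_coeffs': [0.04968145595438646, 0.0, 0.0, 0.0, 0.0], 'cam_to_world': [[0.02541262159503039, 0.9949670076643945, -0.09692704639587799, 420.5316293546006], [-0.999627318497305, 0.024324536744087254, -0.01239116726031725, -13.164599883683888], [-0.009971097108914475, 0.09720581552328253, 0.995214352112598, 1586.4222995029256], [0.0, 0.0, 0.0, 1.0]]}
```

View pics/scene0.png

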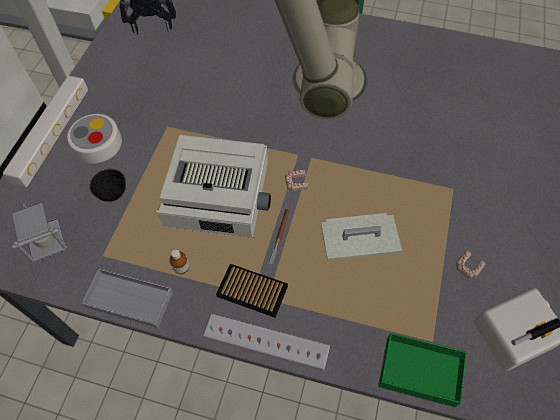

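View pics/top0.png

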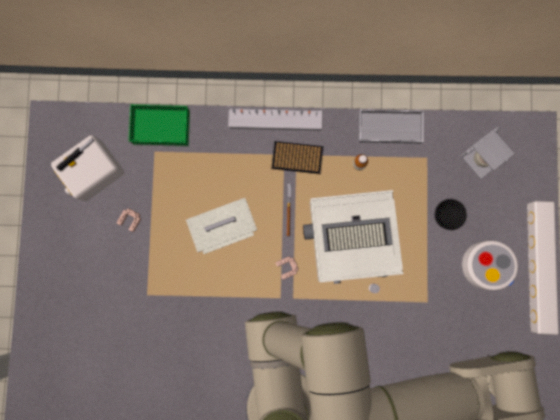

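```bash
cat > h.py <<'E'
import numpy as np,cv2
from scipy.spatial.transform import Rotation as R
def K(c): return np.array([[c["fx"],0,c["cx"]],[0,c["fy"],c["cy"]],[0,0,1.]])
def rays(c,px):
    u=cv2.undistortPoints(np.array(px,float).reshape(-1,1,2),K(c),np.array(c["dist_coeffs"])).reshape(-1,2)
    return np.c_[u[:,0],-u[:,1],-np.ones(len(u))]
def T(c,s=None):
    if "cam_to_world" in c: return np.array(c["cam_to_world"])
    M=np.eye(4); q=s["ee_rot"]; M[:3,:3]=R.from_quat([q[1],q[2],q[3],q[0]]).as_matrix(); M[:3,3]=s["eef_pos"]
    return M@np.array(c["tool_from_camera"])
def plane(c,px,z,s=None):
    M=T(c,s); d=rays(c,px)@M[:3,:3].T; o=M[:3,3]
    return o+d*((z-o[2])/d[:,2])[:,None]
def cloud(c,s=None):
    h,w=c["range_z"].shape; v,u=np.mgrid[:h,:w]
    r=rays(c,np.c_[u.ravel(),v.ravel()]); M=T(c,s)
    p=(r*c["range_z"].ravel()[:,None])@M[:3,:3].T+M[:3,3]
    p[c["range_z"].ravel()==0]=np.nan
    return p.reshape(h,w,3)
def load(n): return np.load(f"pics/{n}.npy",allow_pickle=True).item()
E
python3 - <<'E'
from h import *
for n,(x0,y0,x1,y1) in {"top0":(180,180,420,300),"scene0":(150,120,420,320)}.items():
    c=load(n); im=c["color"][y0:y1,x0:x1]
    cv2.imwrite(f"pics/{n}z.png",cv2.resize(im,None,fx=800/(x1-x0) if n=="top0" else 2.9,fy=800/(x1-x0) if n=="top0" else 2.9,interpolation=cv2.INTER_CUBIC))
    P=cloud(c)
    g=c["color"].astype(int)
    # print profile
    if n=="top0":
        print("ext column"); 
        for r in range(190,285,2): print(r,P[r,356].round(0),P[r,335].round(0), P[r,390].round(0))
        for r in range(205,250,4): print(r,P[r,222].round(0))
E
```

```text
ext column
190 [ 678. -215.    3.] [ 678. -148.   -2.] [ 667. -307.   87.]
192 [ 673. -215.   -3.] [ 671. -148.   -3.] [ 662. -307.   83.]
194 [ 653. -204.   85.] [ 665. -148.   -1.] [ 656. -308.   80.]
196 [ 647. -205.   81.] [ 644. -140.   90.] [ 649. -307.   84.]
198 [ 640. -204.   86.] [ 640. -141.   79.] [ 644. -308.   81.]
200 [ 634. -204.   86.] [ 633. -141.   84.] [ 633. -302.  110.]
202 [ 628. -204.   87.] [ 628. -142.   79.] [ 627. -302.  112.]
204 [ 619. -202.  106.] [ 621. -141.   84.] [ 622. -303.  108.]
206 [ 612. -201.  113.] [ 612. -140.  103.] [ 615. -302.  113.]
208 [ 607. -202.  109.] [ 605. -139.  113.] [ 610. -303.  105.]
210 [ 601. -202.  109.] [ 599. -139.  110.] [ 604. -303.  105.]
212 [ 595. -202.  108.] [nan nan nan] [ 597. -302.  110.]
214 [ 589. -202.  110.] [ 587. -139.  113.] [ 591. -303.  109.]
216 [ 581. -200.  129.] [ 582. -140.  109.] [ 586. -303.  105.]
218 [ 575. -200.  128.] [ 575. -140.  113.] [ 579. -303.  109.]
220 [ 570. -201.  121.] [ 570. -140.  104.] [ 575. -305.   99.]
222 [ 566. -204.   96.] [ 563. -140.  110.] [ 568. -305.  100.]
224 [ 5
[... 1525 characters left out ...]
6.]
272 [ 417. -204.  110.] [ 416. -142.  109.] [ 420. -308.   83.]
274 [ 411. -208.   80.] [ 410. -142.  114.] [ 414. -307.   93.]
276 [ 405. -207.   84.] [ 404. -145.   82.] [ 407. -325.   -2.]
278 [ 399. -207.   86.] [ 398. -145.   80.] [ 401. -325.    2.]
280 [ 392. -219.   -2.] [ 392. -145.   88.] [ 395. -326.   -3.]
282 [ 386. -219.   -3.] [ 385. -147.   62.] [ 389. -325.    1.]
284 [ 380. -218.    1.] [ 378. -153.   -4.] [ 383. -324.    4.]
205 [619. 213.   6.]
209 [605. 211.  15.]
213 [593. 211.  15.]
217 [580. 210.  16.]
221 [565. 206.  40.]
225 [552. 206.  40.]
229 [542. 209.  15.]
233 [529. 209.  12.]
237 [516. 208.  15.]
241 [504. 208.  13.]
245 [nan nan nan]
249 [479. 208.   2.]
```

```bash
python3 - <<'E'
from rig import ctrl
import numpy as np
print(ctrl.capture("wrist")["tool_from_camera"])
E
```

```text
[[-1.19415489e-03  9.58310421e-01  2.85726638e-01  7.27310495e+01]
 [ 9.99998997e-01  9.26859135e-04  1.07072594e-03  6.20437012e-02]
 [ 7.61259479e-04  2.85727630e-01 -9.58310566e-01 -1.43276243e+02]
 [ 0.00000000e+00  0.00000000e+00  0.00000000e+00  1.00000000e+00]]
```

View pics/top0z.png

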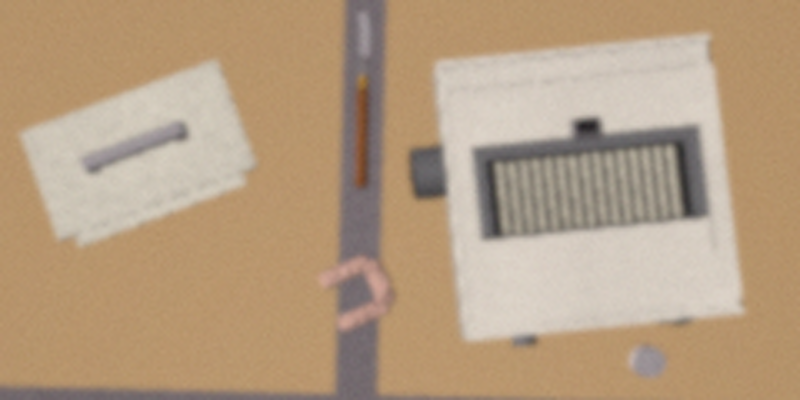

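View pics/scene0z.png

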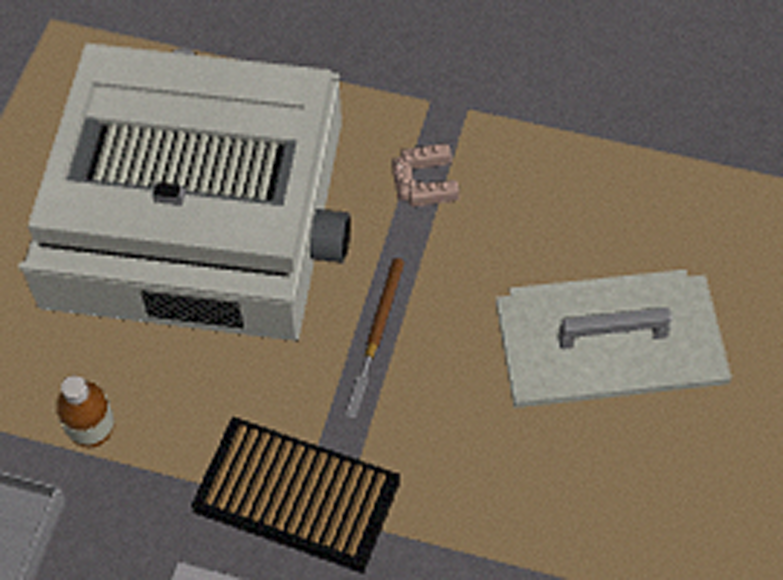

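```bash
python3 - <<'E'
from h import *
c=load("top0")
s=240/800
z=lambda l:[(180+a*s,180+b*s) for a,b in l]
# body edges from zoom
for nm,l,h in [("bot",[(463,340),(742,312)],82),("top",[(437,62),(708,38)],82),("bay",[(474,150),(697,127),(707,215),(486,238)],110),("catch",[(575,118),(598,118),(575,135),(598,135)],112),
  ("tongue",[(80,243),(243,183)],3),("far",[(20,132),(214,60)],12),("R",[(254,165)],12),("L",[(58,238)],12),("bar",[(85,163),(185,130)],49),("jar",[(647,361)],36)]:
    p=plane(c,z(l),h); print(nm,p.round(0)[:,:2].tolist())
    if len(p)>1: d=p[1]-p[0]; print("  yaw",np.degrees(np.arctan2(d[0],-d[1])).round(1))
# cover bar centroid by depth
P=cloud(c); m=(P[...,2]>30)&(P[...,1]>120)&(P[...,1]<300)&(P[...,0]>480)&(P[...,0]<640)
print(m.sum(),P[m].mean(0)); v,u=np.nonzero(m); 
(cx,cy),wh,an=cv2.minAreaRect(np.c_[u,v].astype(np.float32)); print(cx,cy,wh,an)
hsv=cv2.cvtColor(c["color"],cv2.COLOR_BGR2HSV)
print(plane(c,[(cx,cy)],49))
E
```

```text
bot [[385.0, -97.0], [416.0, -346.0]]
  yaw 7.3
top [[636.0, -69.0], [664.0, -315.0]]
  yaw 6.5
bay [[554.0, -102.0], [579.0, -300.0], [501.0, -309.0], [475.0, -114.0]]
  yaw 7.3
catch [[584.0, -191.0], [585.0, -212.0], [569.0, -192.0], [569.0, -212.0]]
  yaw 1.4
tongue [[465.0, 265.0], [526.0, 111.0]]
  yaw 21.7
far [[569.0, 325.0], [643.0, 142.0]]
  yaw 22.0
R [[543.0, 101.0]]
L [[469.0, 284.0]]
bar [[538.0, 255.0], [571.0, 163.0]]
  yaw 19.8
jar [[369.0, -269.0]]
158 [556.29320045 210.93886601  47.99052548]
219.97625732421875 223.43763732910156 (4.894935607910156, 31.95058250427246) 69.14553833007812
[[556.15030826 210.9911176   49.        ]]
```

>>> carry_out(
  plan=[
    [85,[0,0,-10],[0,0,-1]],
    [85,[0,0,-10],[0,0,-1]],
    [85,[0,0,-10],[0,0,-1]],
    [85,[0,0,-10],[0,0,-1]],
    [85,[0,0,-10],[0,0,-1]],
    [85,[0,0,-10],[0,0,-1]],
    [85,[0,0,-10],[0,0,-1]],
    [85,[0,0,-10],[0,0,-1]],
    [85,[0,0,-10],[0,0,-1]],
    [85,[0,0,-10],[0,0,-1]],
    [85,[0,0,0],[0,0,-1]],
    [85,[0,0,0],[0,0,-1]],
    [85,[0,0,0],[0,0,-0.7]],
    [85,[0,0,0],[0,0,0]],
  ],
)

```text
time_s: 1.32
eef_pos: [188.3, -490.0, 331.1]
ee_rot: [-0.0, 0.66, 0.751, 0.0]
force: [-0.2, 0.4, -0.1]
grip_width: 0.999
```

>>> carry_out(
  plan=[
    [85,[17,22,0],[0,0,0]],
    [85,[17,22,0],[0,0,0]],
    [85,[17,22,0],[0,0,0]],
    [85,[17,22,0],[0,0,0]],
    [85,[17,22,0],[0,0,0]],
    [85,[17,22,0],[0,0,0]],
    [85,[17,22,0],[0,0,0]],
    [85,[17,22,0],[0,0,0]],
    [85,[17,22,0],[0,0,0]],
    [85,[17,22,0],[0,0,0]],
    [85,[17,22,0],[0,0,0]],
    [85,[17,22,0],[0,0,0]],
    [85,[17,22,0],[0,0,0]],
    [85,[17,22,0],[0,0,0]],
    [85,[17,22,0],[0,0,0]],
    [85,[17,22,0],[0,0,0]],
    [85,[0,0,0],[0,0,0]],
    [85,[0,0,0],[0,0,0]],
  ],
)

```text
time_s: 2.82
eef_pos: [503.8, -175.2, 330.9]
ee_rot: [-0.0, 0.661, 0.75, -0.0]
force: [-0.8, -0.5, 0.3]
grip_width: 0.996
```

```bash
cat > cap.py <<'E'
import sys
from rig import ctrl
from h import *
n=sys.argv[1]
s=ctrl.sense(); c=ctrl.capture("wrist"); c["s"]=s
np.save(f"pics/{n}.npy",c,allow_pickle=True); cv2.imwrite(f"pics/{n}.png",c["color"])
print(s["time_s"],s["eef_pos"],s["ee_rot"],c["fx"],c["dist_coeffs"])
E
python3 cap.py w1
```

```text
2.8167 [ 503.75962019 -175.19633493  330.89698319] [-3.48152988e-04  6.61191685e-01  7.50216914e-01 -1.30231382e-04] 336.33705816589287 [-0.0519618  0.         0.         0.         0.       ]
```

View pics/w1.png

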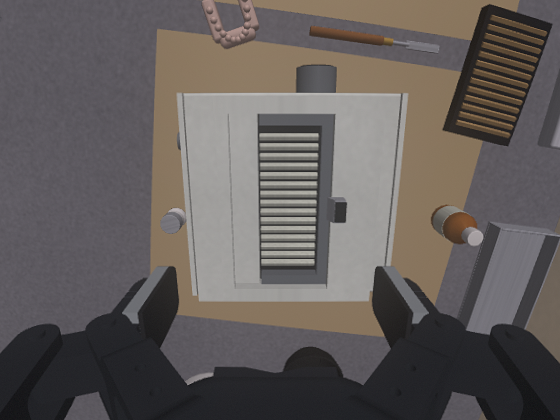

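```bash
python3 - <<'E'
from h import *
c=load("w1"); im=c["color"][80:310,170:420]
cv2.imwrite("pics/w1z.png",cv2.resize(im,None,fx=2.6,fy=2.6,interpolation=cv2.INTER_CUBIC))
P=cloud(c,c["s"])
y=np.radians(7.0); ex=np.array([np.cos(y),np.sin(y)]); ey=np.array([-np.sin(y),np.cos(y)])
for r0,r1 in [(130,170),(180,198),(200,220),(225,265)]:
    print(r0)
    Q=P[r0:r1]; 
    for u in range(180,410,4):
        q=np.nanmedian(Q[:,u:u+2].reshape(-1,3),0); print(u,"ex %.1f z %.1f"%(q[:2]@ex,q[2]),end=" | ")
    print()
E
```

```text
130
180 ex 368.8 z 87.9 | 184 ex 374.9 z 88.4 | 188 ex 385.1 z 110.5 | 192 ex 389.5 z 110.5 | 196 ex 393.9 z 110.8 | 200 ex 398.2 z 110.6 | 204 ex 402.5 z 110.6 | 208 ex 406.9 z 110.7 | 212 ex 411.1 z 110.8 | 216 ex 415.4 z 110.5 | 220 ex 419.8 z 110.6 | 224 ex 424.2 z 110.5 | 228 ex 428.4 z 110.4 | 232 ex 430.8 z 95.6 | 236 ex 435.3 z 95.6 | 240 ex 439.7 z 95.6 | 244 ex 444.3 z 95.6 | 248 ex 448.7 z 95.6 | 252 ex 453.2 z 95.6 | 256 ex 457.6 z 95.6 | 260 ex 461.9 z 91.1 | 264 ex 466.5 z 91.1 | 268 ex 471.0 z 91.7 | 272 ex 475.5 z 90.9 | 276 ex 480.1 z 91.0 | 280 ex 484.6 z 91.3 | 284 ex 489.1 z 91.2 | 288 ex 493.6 z 91.0 | 292 ex 498.1 z 91.0 | 296 ex 502.6 z 91.1 | 300 ex 507.2 z 90.9 | 304 ex 511.8 z 91.3 | 308 ex 516.3 z 91.1 | 312 ex 520.7 z 91.1 | 316 ex 525.5 z 89.9 | 320 ex 528.9 z 98.0 | 324 ex 533.2 z 98.4 | 328 ex 537.6 z 98.7 | 332 ex 540.6 z 106.9 | 336 ex 544.4 z 110.5 | 340 ex 548.7 z 110.6 | 344 ex 552.8 z 110.6 | 348 ex 557.4 z 110.7 | 352 ex 561.6 z 110.7 | 356 ex 566.0 z 110.7 | 360 ex 570.4 z 110.7 | 364 ex 574.6 z 110.7 | 368 ex 578.9 z 110.7 | 372 ex 583.4 z 110.
[... 3396 characters left out ...]
4 z 91.6 | 288 ex 495.3 z 91.3 | 292 ex 500.1 z 91.4 | 296 ex 505.2 z 91.5 | 300 ex 509.7 z 91.1 | 304 ex 514.9 z 91.4 | 308 ex 519.9 z 91.4 | 312 ex 524.7 z 91.3 | 316 ex 529.0 z 95.7 | 320 ex 533.4 z 98.5 | 324 ex 538.1 z 98.5 | 328 ex 541.2 z 109.7 | 332 ex 545.5 z 110.6 | 336 ex 550.3 z 110.7 | 340 ex 555.1 z 110.8 | 344 ex 559.9 z 110.7 | 348 ex 564.4 z 110.6 | 352 ex 569.2 z 110.7 | 356 ex 573.8 z 110.8 | 360 ex 578.3 z 110.7 | 364 ex 583.2 z 110.6 | 368 ex 587.9 z 110.7 | 372 ex 592.6 z 110.4 | 376 ex 606.6 z 82.5 | 380 ex 611.6 z 82.9 | 384 ex 616.5 z 82.6 | 388 ex 619.8 z 88.0 | 392 ex 624.3 z 87.6 | 396 ex 663.9 z 1.3 | 400 ex 670.3 z 1.2 | 404 ex 676.5 z 1.1 | 408 ex 682.9 z 1.2 |
```

View pics/w1z.png

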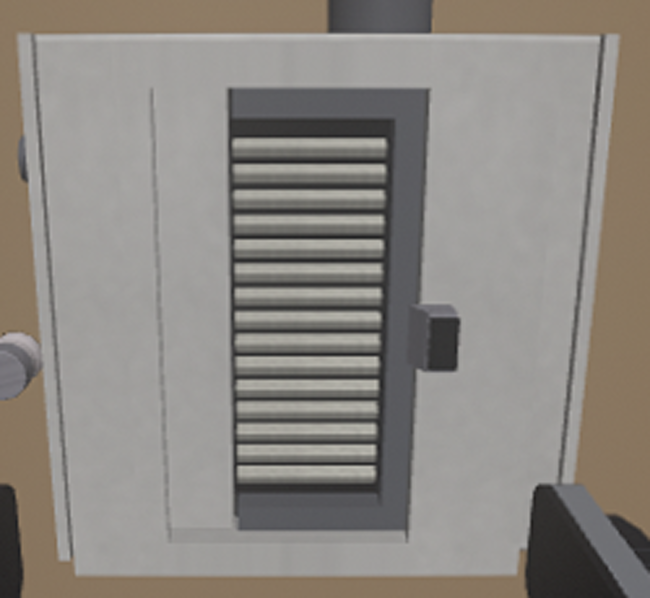

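```bash
python3 - <<'E'
from h import *
c=load("w1"); P=cloud(c,c["s"]); Z=P[...,2]
lip=[];far=[];out0=[];out1=[]
for r in range(125,280):
    z=Z[r]
    for u in range(215,250):
        if z[u]>108 and z[u+1]<98: lip.append(P[r,u]); break
    for u in range(310,345):
        if z[u+1]>109 and z[u]<105 and not 190<r<230: far.append(P[r,u+1]); break
    for u in range(172,205):
        if z[u]<50 and z[u+1]>80: out0.append(P[r,u+1]);break
    for u in range(380,420):
        if z[u]>80 and z[u+1]<50: out1.append(P[r,u]);break
def fit(n,L):
    L=np.array(L)
    vx,vy,x0,y0=cv2.fitLine(L[:,:2].astype(np.float32),cv2.DIST_HUBER,0,0.01,0.01).ravel()
    yaw=np.degrees(np.arctan2(-vx,vy)); yaw=(yaw+90)%180-90
    print(n,len(L),"yaw %.2f"%yaw,(x0,y0))
    return x0,y0
y=np.radians(7.1); ex=np.array([np.cos(y),np.sin(y)]); ey=np.array([-np.sin(y),np.cos(y)])
for n,L in [("lip",lip),("far",far),("out0",out0),("out1",out1)]: print(" ex",np.dot(fit(n,L),ex))
# bay y ends: columns 240-256 (floor white) rows
for u in range(240,330,10):
    z=Z[:,u]; a=[r for r in range(95,140) if z[r]>108 and z[r+1]<105]; b=[r for r in range(260,299) if z[r]<105 and z[r+1]>108]
    print(u,[round(float(P[r,u,:2]@ey),1) for r in a],[round(float(P[r+1,u,:2]@ey),1) for r in b])
m=(Z>127)&(Z<132); m[:, :320]=0; m[:,360:]=0; q=P[m]; print("catch ey",(q[:,:2]@ey).min(),(q[:,:2]@ey).max(),(q[:,:2]@ex).min(),(q[:,:2]@ex).max())
E
```

```text
lip 104 yaw 7.17 (np.float32(460.8361), np.float32(-230.73636))
 ex 428.78301565854156
far 49 yaw 7.15 (np.float32(571.1987), np.float32(-213.13918))
 ex 540.4744262912358
out0 136 yaw 7.29 (np.float32(402.45837), np.float32(-232.1481))
 ex 370.67845000711753
out1 153 yaw 7.50 (np.float32(648.1403), np.float32(-161.22244))
 ex 623.2430076004866
240 [-166.3] []
250 [-166.3] []
260 [-166.3] []
270 [-166.3] []
280 [-166.3] []
290 [-166.3] []
300 [-166.3] []
310 [-166.2] []
320 [-166.2] []
catch ey -280.5541774863258 -255.764508889234 540.9354612381267 554.2896794263659
```

>>> carry_out(
  plan=[
    [85,[25,6,5],[0,0,0]],
    [85,[25,6,5],[0,0,0]],
    [85,[25,6,5],[0,0,0]],
    [85,[25,6,5],[0,0,0]],
    [85,[25,6,5],[0,0,0]],
    [85,[25,6,5],[0,0,0]],
    [85,[25,6,5],[0,0,0]],
    [85,[25,6,5],[0,0,0]],
    [85,[25,6,5],[0,0,0]],
    [85,[25,6,5],[0,0,0]],
    [85,[25,6,5],[0,0,0]],
    [85,[25,6,5],[0,0,0]],
    [85,[25,6,5],[0,0,0]],
    [85,[25,6,5],[0,0,-0.8]],
    [85,[25,6,5],[0,0,-0.8]],
    [85,[25,6,5],[0,0,-0.8]],
    [85,[0,0,0],[0,0,0]],
    [85,[0,0,0],[0,0,0]],
  ],
)

```text
time_s: 4.37
eef_pos: [541.7, 232.9, 251.0]
ee_rot: [-0.0, 0.562, 0.827, -0.0]
force: [0.1, -0.8, -0.1]
grip_width: 0.996
```

```bash
python3 cap.py w2; python3 - <<'E'
from h import *
c=load("w2"); P=cloud(c,c["s"]); Z=P[...,2]
ok=(P[...,0]>430)&(P[...,0]<680)&(P[...,1]>80)&(P[...,1]<360)
def rect(m,nm):
    q=P[m&ok][:,:2].astype(np.float32); (x,y),wh,a=cv2.minAreaRect(q); print(nm,len(q),(x,y),wh,a,q.mean(0), np.median(Z[m&ok]))
rect((Z>42)&(Z<56),"bar")
rect((Z>10)&(Z<16),"top")
rect((Z>3.5)&(Z<9),"tongue")
print(np.median(Z[ok&(Z<5)]))
E
```

```text
4.3667 [541.72809425 232.87649943 250.96466406] [-1.86578809e-04  5.62410328e-01  8.26858172e-01 -3.89096595e-04] 336.33705816589287 [-0.0519618  0.         0.         0.         0.       ]
bar 1179 (555.6090698242188, 213.77706909179688) (13.491047859191895, 99.57085418701172) 22.07319450378418 [555.0101  215.85478] 49.26241490102518
top 14259 (556.201171875, 212.9384307861328) (110.3395004272461, 200.2577667236328) 21.99669075012207 [553.4968  220.90611] 12.559967658082314
tongue 1283 (549.6702270507812, 235.1696319580078) (249.8318328857422, 248.4969482421875) 87.17394256591797 [498.38928 198.27252] 5.5310307894478115
1.0119349557255362
```

View pics/w2.png

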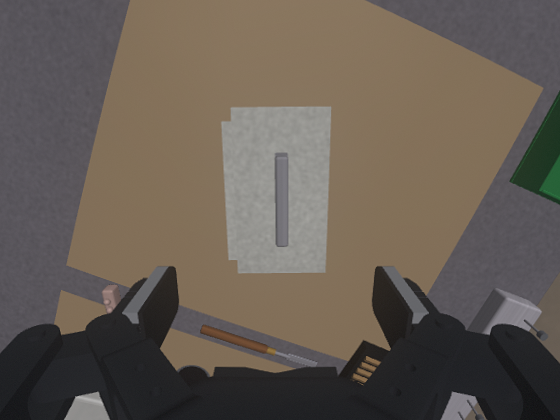

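>>> carry_out(
  plan=[
    [85,[-23.4,5.5,0],[0,0,-0.08]],
    [85,[0,0,20],[0,0,0]],
    [85,[0,0,20],[0,0,0]],
    [85,[0,0,20],[0,0,0]],
    [85,[0,0,20],[0,0,0]],
    [85,[0,0,20],[0,0,0]],
    [85,[0,0,20],[0,0,0]],
    [85,[0,0,20],[0,0,0]],
    [85,[0,0,20],[0,0,0]],
    [85,[0,0,20],[0,0,0]],
    [85,[0,0,20],[0,0,0]],
    [85,[0,0,15],[0,0,0]],
    [85,[0,0,10],[0,0,0]],
    [85,[0,0,4],[0,0,0]],
    [85,[0,0,0],[0,0,0]],
    [85,[0,0,0],[0,0,0]],
  ],
)

```text
time_s: 5.75
eef_pos: [556.2, 213.0, 23.2]
ee_rot: [0.0, 0.559, 0.829, 0.0]
force: [0.6, 0.4, -0.5]
grip_width: 0.993
```

>>> carry_out(
  plan=[
    [60,[0,0,1],[0,0,0]],
    [30,[0,0,0],[0,0,0]],
    [18,[0,0,0],[0,0,0]],
    [5,[0,0,0],[0,0,0]],
    [5,[0,0,0],[0,0,0]],
    [5,[0,0,0],[0,0,0]],
    [5,[0,0,0],[0,0,0]],
    [5,[0,0,0],[0,0,0]],
    [5,[0,0,0],[0,0,0]],
    [5,[0,0,0],[0,0,0]],
  ],
  grip_force=90,
)

```text
time_s: 6.58
eef_pos: [555.8, 213.5, 21.7]
ee_rot: [0.0, 0.558, 0.83, 0.0]
force: [-0.5, 0.3, 6.0]
grip_width: 0.145
```

>>> carry_out(
  plan=[
    [5,[0,0,-3],[0,0,0]],
    [5,[0,0,-7],[0,0,0]],
    [5,[0,0,-15],[0,0,0]],
    [5,[0,0,-20],[0,0,0]],
    [5,[0,0,-20],[0,0,0]],
    [5,[0,0,-20],[0,0,0]],
    [5,[0,0,-20],[0,0,0]],
    [5,[0,0,-20],[0,0,0]],
    [5,[0,0,-20],[0,0,0]],
    [5,[0,0,-20],[0,0,0]],
    [5,[0,0,-20],[0,0,0]],
    [5,[0,0,-15],[0,0,0]],
    [5,[0,0,-5],[0,0,0]],
    [5,[0,0,0],[0,0,0]],
    [5,[0,0,0],[0,0,0]],
    [5,[0,0,0],[0,0,0]],
  ],
)

```text
time_s: 7.92
eef_pos: [555.1, 213.3, 224.9]
ee_rot: [-0.001, 0.559, 0.829, -0.001]
force: [-0.1, 0.0, -3.7]
grip_width: 0.142
```

```bash
python3 cap.py w3; python3 - <<'E'
from h import *
c=load("w3"); print(c["s"]["force"],c["s"]["wrist_torque"])
# points in tool frame
M=np.array(c["tool_from_camera"]); h,w=c["range_z"].shape; v,u=np.mgrid[:h,:w]
p=((rays(c,np.c_[u.ravel(),v.ravel()])*c["range_z"].ravel()[:,None])@M[:3,:3].T+M[:3,3]).reshape(h,w,3)
np.save("pics/w3p.npy",p)
for r in (60,100,150,200):
    print(r,[(k,p[r,k].round(1).tolist()) for k in range(190,380,10)])
E
```

```text
7.9167 [555.08036256 213.27796806 224.85339664] [-0.00092129  0.55851832  0.82949121 -0.00087944] 336.33705816589287 [-0.0519618  0.         0.         0.         0.       ]
[-0.07217379  0.04841551 -3.65788095] [ 0.01915514  0.03247195 -0.01174495]
60 [(190, [93.3, -35.7, 8.4]), (200, [93.4, -31.7, 9.5]), (210, [93.4, -27.5, 9.8]), (220, [93.2, -23.1, 8.9]), (230, [93.2, -18.9, 9.1]), (240, [93.2, -14.7, 9.3]), (250, [93.1, -10.5, 8.9]), (260, [93.1, -6.3, 8.9]), (270, [93.1, -2.1, 8.6]), (280, [93.0, 2.1, 8.4]), (290, [93.2, 6.4, 9.4]), (300, [93.2, 10.6, 9.2]), (310, [93.2, 14.8, 9.2]), (320, [93.0, 18.9, 8.1]), (330, [93.4, 23.4, 10.4]), (340, [93.2, 27.4, 8.7]), (350, [93.2, 31.6, 8.4]), (360, [93.1, 35.6, 7.7]), (370, [93.6, 40.6, 10.7])]
100 [(190, [77.1, -37.0, 9.5]), (200, [77.1, -32.7, 9.7]), (210, [77.0, -28.1, 8.8]), (220, [77.0, -23.9, 9.3]), (230, [77.0, -19.4, 8.5]), (240, [76.9, -15.1, 8.5]), (250, [76.9, -10.8, 8.5]), (260, [76.9, -6.5, 9.7]), (270, [76.9, -2.2, 9.4]), (280, [76.9, 2.2, 7.8]), (290, [76.9, 6.5, 9.5]), (300, [76.9, 10.8, 8.8]), (310, [76.9, 15.2, 9.2]
[... 477 characters left out ...]
0]), (310, [55.3, 15.8, 9.7]), (320, [55.4, 20.2, 8.8]), (330, [55.2, 24.9, 10.0]), (340, [55.4, 29.2, 8.5]), (350, [55.4, 33.8, 9.2]), (360, [55.4, 38.2, 8.6]), (370, [55.3, 43.1, 9.8])]
200 [(190, [32.4, -39.8, 8.2]), (200, [32.2, -35.2, 8.8]), (210, [32.0, -30.7, 9.7]), (220, [32.0, -25.9, 9.5]), (230, [32.2, -21.1, 8.6]), (240, [32.2, -16.4, 8.6]), (250, [32.1, -11.7, 8.9]), (260, [41.9, -5.4, -27.8]), (270, [41.9, -1.8, -27.8]), (280, [42.0, 1.7, -28.1]), (290, [41.5, 5.4, -26.3]), (300, [31.7, 11.8, 10.5]), (310, [32.2, 16.3, 8.6]), (320, [31.9, 21.2, 9.6]), (330, [32.0, 25.8, 9.4]), (340, [32.2, 30.4, 8.5]), (350, [32.0, 35.3, 9.3]), (360, [32.2, 39.8, 8.6]), (370, [32.2, 44.5, 8.5])]
```

View pics/w3.png

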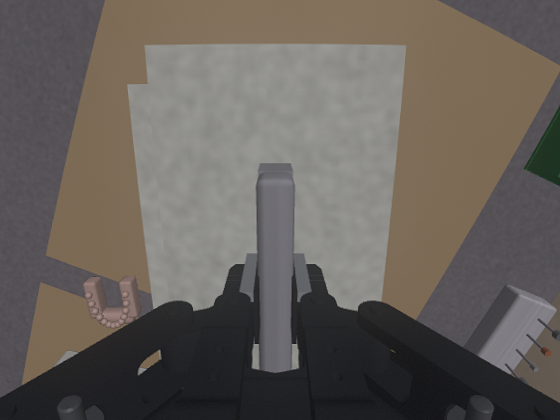

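>>> carry_out(
  plan=[
    [5,[0,0,0],[0,0,0.62]],
    [5,[0,0,0],[0,0,0.62]],
    [5,[0,0,0],[0,0,0.62]],
    [5,[0,0,0],[0,0,0.63]],
    [5,[-10,-2,0],[0,0,0]],
    [5,[-24,-5,0],[0,0,0]],
    [5,[-30,-6,0],[0,0,0]],
    [5,[-30,-6,0],[0,0,0]],
    [5,[-30,-6,0],[0,0,0]],
    [5,[-30,-6,0],[0,0,0]],
    [5,[-30,-6,0],[0,0,0]],
    [5,[-30,-6,0],[0,0,0]],
    [5,[-30,-6,0],[0,0,0]],
    [5,[-30,-6,0],[0,0,0]],
    [5,[-30,-6,0],[0,0,0]],
    [5,[-30,-6,0],[0,0,0]],
    [5,[-30,-7,0],[0,0,0]],
    [5,[-30,-7,0],[0,0,0]],
    [5,[-15,-4,0],[0,0,0]],
    [5,[-3,-1,0],[0,0,0]],
  ],
)

```text
time_s: 9.63
eef_pos: [520.4, -209.2, 225.5]
ee_rot: [-0.0, 0.662, 0.749, -0.0]
force: [0.3, 0.4, -3.6]
grip_width: 0.146
```

>>> carry_out(
  plan=[
    [5,[0,0,0],[-0.5,0,0]],
    [5,[0,0,0],[-0.5,0,0]],
    [5,[0,0,0],[-0.5,0,0]],
    [5,[0,0,0],[-0.5,0,0]],
    [5,[0,0,0],[-0.5,0,0]],
    [5,[0,0,0],[-0.5,0,0]],
    [5,[0,0,0],[0,0,0]],
    [5,[0,0,0],[0,0,0]],
  ],
)

```text
time_s: 10.3
eef_pos: [521.0, -205.9, 226.1]
ee_rot: [0.103, 0.653, 0.741, 0.117]
force: [-0.2, -0.5, -3.3]
grip_width: 0.145
```

```bash
cat > st.py <<'E'
from rig import ctrl
from h import *
s=ctrl.sense(); q=s["ee_rot"]; A=R.from_quat([q[1],q[2],q[3],q[0]]).as_matrix()
y=np.radians(7.17); E=np.array([[np.cos(y),np.sin(y),0],[-np.sin(y),np.cos(y),0],[0,0,1]])
X0=np.array([428.7,-269.1,100.1])
def pt(cx,cy,cz): return E@(s["eef_pos"]+A@np.array([cy,cx,21-cz]))-X0
B=E@A
print("t %.2f"%s["time_s"],"tilt %.2f"%np.degrees(np.arctan2(B[2,1],B[0,1])),"yaw err %.2f roll %.2f"%(np.degrees(np.arctan2(-B[0,0],B[1,0])),np.degrees(B[2,0])))
print("tip bottom",pt(-67,0,0).round(1),"edge bottom",pt(55,0,0).round(1),"force E",(E@s["force"]).round(1),"tq",(E@s["wrist_torque"]).round(2), "grip",round(s["grip_width"],3))
E
python3 st.py
```

```text
t 10.30 tilt 17.89 yaw err 0.03 roll 0.01
tip bottom [ 5.2 -0.2 85.5] edge bottom [ 1.213e+02 -1.000e-01  1.229e+02] force E [-0.2 -0.5 -3.3] tq [ 0.01  0.3  -0.03] grip 0.145
```

>>> carry_out(
  plan=[
    [5,[0,-1.55,4.75],[0,0,0]],
    [5,[0,-1.55,4.75],[0,0,0]],
    [5,[0,-1.55,4.75],[0,0,0]],
    [5,[0,-1.55,4.75],[0,0,0]],
    [5,[0,-1.55,4.75],[0,0,0]],
    [5,[0,-1.55,4.75],[0,0,0]],
    [5,[0,-1.55,4.75],[0,0,0]],
    [5,[0,-1.55,4.75],[0,0,0]],
    [5,[0,-1.55,4.75],[0,0,0]],
    [5,[0,-1.55,4.75],[0,0,0]],
    [5,[0,-1.55,4.75],[0,0,0]],
    [5,[0,-1.55,4.75],[0,0,0]],
    [5,[0,-1.55,4.75],[0,0,0]],
    [5,[0,-1.55,4.75],[0,0,0]],
    [5,[0,0,0],[0,0,0]],
    [5,[0,0,0],[0,0,0]],
  ],
)

```text
time_s: 11.63
eef_pos: [521.5, -206.1, 156.1]
ee_rot: [0.103, 0.654, 0.741, 0.117]
force: [-0.6, -0.4, -1.8]
grip_width: 0.147
```

```bash
python3 st.py; python3 - <<'E'
from h import *
from rig import ctrl
c=ctrl.capture("scene"); im=c["color"][110:260,130:300]; cv2.imwrite("pics/s1.png",cv2.resize(im,None,fx=4,fy=4,interpolation=cv2.INTER_CUBIC))
E
python3 cap.py w4
```

```text
t 11.63 tilt 17.99 yaw err -0.02 roll 0.02
tip bottom [ 5.7 -0.4 15.4] edge bottom [121.8  -0.5  53.1] force E [-0.6 -0.3 -1.8] tq [-0.05  0.32  0.02] grip 0.147
11.6833 [ 521.5948103  -206.18415076  156.47023972] [0.10362214 0.65341989 0.74063652 0.11731343] 336.33705816589287 [-0.0519618  0.         0.         0.         0.       ]
```

View pics/s1.png

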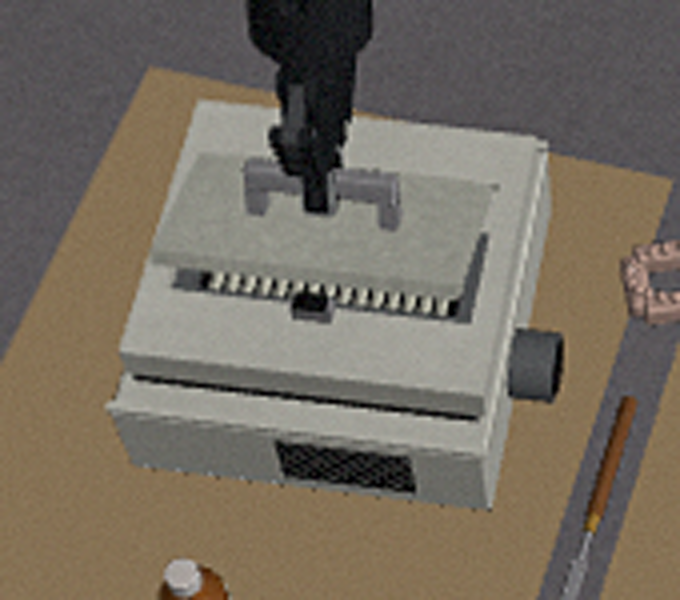

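View pics/w4.png

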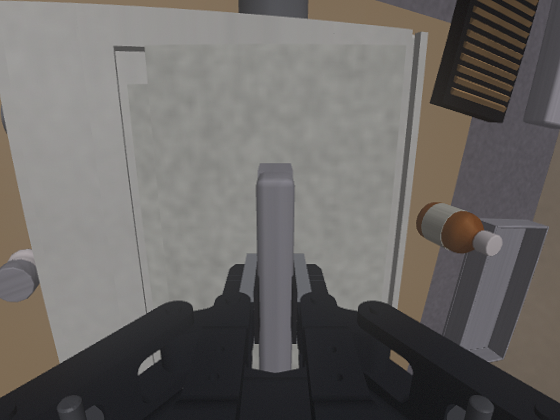

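>>> carry_out(
  plan=[
    [5,[0,-0.62,1.9],[0,0,0]],
    [5,[0,-0.62,1.9],[0,0,0]],
    [5,[0,-0.62,1.9],[0,0,0]],
    [5,[0,-0.62,1.9],[0,0,0]],
    [5,[0,-0.62,1.9],[0,0,0]],
    [5,[0,-0.62,1.9],[0,0,0]],
    [5,[0,-0.62,1.9],[0,0,0]],
    [5,[0,-0.3,0.95],[0,0,0]],
    [5,[0,-0.3,0.95],[0,0,0]],
    [5,[0,-0.3,0.95],[0,0,0]],
    [5,[0,0,0],[0,0,0]],
    [5,[0,0,0],[0,0,0]],
  ],
)

```text
time_s: 12.73
eef_pos: [521.5, -206.1, 139.4]
ee_rot: [0.104, 0.653, 0.741, 0.117]
force: [-0.3, -0.3, -2.3]
grip_width: 0.146
```

```bash
python3 st.py
```

```text
t 12.73 tilt 18.00 yaw err -0.01 roll -0.00
tip bottom [ 5.8 -0.5 -1.4] edge bottom [121.8  -0.5  36.3] force E [-0.3 -0.3 -2.3] tq [ 0.01  0.31 -0.04] grip 0.146
```

Now feel for the floor, 0.5 mm at a time.

>>> carry_out(
  plan=[
    [5,[0,-0.15,0.48],[0,0,0]],
    [5,[0,-0.15,0.48],[0,0,0]],
    [5,[0,-0.15,0.48],[0,0,0]],
    [5,[0,-0.15,0.48],[0,0,0]],
    [5,[0,0,0],[0,0,0]],
  ],
)

```text
time_s: 13.15
eef_pos: [521.5, -206.1, 137.2]
ee_rot: [0.103, 0.653, 0.741, 0.117]
force: [0.4, 1.0, -3.5]
grip_width: 0.145
```

```bash
python3 st.py
```

```text
t 13.15 tilt 17.99 yaw err -0.01 roll 0.00
tip bottom [ 5.8 -0.5 -3.5] edge bottom [121.8  -0.5  34.2] force E [ 0.5  0.9 -3.5] tq [ 0.05  0.31 -0.07] grip 0.145
```

>>> carry_out(
  plan=[
    [5,[0,-0.15,0.48],[0,0,0]],
    [5,[0,-0.15,0.48],[0,0,0]],
    [5,[0,0,0],[0,0,0]],
  ],
)

```text
time_s: 13.4
eef_pos: [521.6, -206.1, 136.3]
ee_rot: [0.104, 0.653, 0.741, 0.117]
force: [0.7, -1.0, -2.8]
grip_width: 0.147
```

```bash
python3 st.py
```

```text
t 13.40 tilt 18.01 yaw err -0.02 roll -0.00
tip bottom [ 5.8 -0.5 -4.4] edge bottom [121.9  -0.6  33.3] force E [ 0.6 -1.1 -2.8] tq [-0.02  0.28 -0.05] grip 0.147
```

>>> carry_out(
  plan=[
    [5,[0,-0.1,0.3],[0,0,0]],
    [5,[0,-0.1,0.3],[0,0,0]],
    [5,[0,0,0],[0,0,0]],
  ],
)

```text
time_s: 13.65
eef_pos: [521.7, -206.1, 136.0]
ee_rot: [0.104, 0.653, 0.741, 0.117]
force: [0.3, 0.8, 0.7]
grip_width: 0.147
```

```bash
python3 st.py
```

```text
t 13.65 tilt 18.04 yaw err -0.01 roll -0.02
tip bottom [ 6.  -0.6 -4.8] edge bottom [122.   -0.6  33. ] force E [0.4 0.8 0.7] tq [0.13 0.24 0.08] grip 0.147
```

>>> carry_out(
  plan=[
    [5,[0,-0.1,0.3],[0,0,0]],
    [5,[0,0,0],[0,0,0]],
  ],
)

```text
time_s: 13.82
eef_pos: [521.9, -206.2, 135.9]
ee_rot: [0.104, 0.653, 0.741, 0.117]
force: [1.6, 1.4, 3.6]
grip_width: 0.148
```

```bash
python3 st.py
```

```text
t 13.82 tilt 18.06 yaw err -0.01 roll -0.03
tip bottom [ 6.2 -0.6 -4.9] edge bottom [122.2  -0.6  32.9] force E [1.8 1.1 3.6] tq [0.23 0.16 0.04] grip 0.148
```

>>> carry_out(
  plan=[
    [5,[0,0.1,-0.4],[0,0,0]],
    [5,[0,-0.95,-0.31],[0,0,0]],
    [5,[0,-0.95,-0.31],[0,0,0]],
    [5,[0,-0.95,-0.31],[0,0,0]],
    [5,[0,-0.95,-0.31],[0,0,0]],
    [5,[0,-0.95,-0.31],[0,0,0]],
    [5,[0,-0.95,-0.31],[0,0,0]],
    [5,[0,-0.95,-0.31],[0,0,0]],
    [5,[0,-0.95,-0.31],[0,0,0]],
    [5,[0,0,0],[0,0,0]],
  ],
)

```text
time_s: 14.65
eef_pos: [513.6, -207.3, 136.0]
ee_rot: [0.104, 0.653, 0.741, 0.117]
force: [4.3, 0.1, 4.8]
grip_width: 0.146
```

```bash
python3 st.py
```

```text
t 14.65 tilt 18.03 yaw err -0.02 roll -0.02
tip bottom [-2.2 -0.7 -4.8] edge bottom [113.8  -0.7  33. ] force E [ 4.2 -0.4  4.8] tq [-0.04 -0.5   0.01] grip 0.146
```

>>> carry_out(
  plan=[
    [5,[0,0.15,-0.48],[0,0,0]],
    [5,[0,0,0],[0,0,0]],
  ],
)

```text
time_s: 14.82
eef_pos: [513.2, -207.1, 136.0]
ee_rot: [0.103, 0.653, 0.741, 0.117]
force: [2.2, -1.5, 2.3]
grip_width: 0.147
```

```bash
python3 st.py
```

```text
t 14.82 tilt 17.95 yaw err -0.00 roll 0.02
tip bottom [-2.6 -0.4 -4.7] edge bottom [113.5  -0.4  32.9] force E [ 2.  -1.7  2.3] tq [-0.11 -0.14 -0.01] grip 0.147
```

>>> carry_out(
  plan=[
    [5,[0,-0.95,-0.31],[0,0,0]],
    [5,[0,-0.95,-0.31],[0,0,0]],
    [5,[0,0,0],[0,0,0]],
  ],
)

```text
time_s: 15.07
eef_pos: [511.2, -207.2, 136.1]
ee_rot: [0.103, 0.653, 0.741, 0.117]
force: [2.5, -1.1, 0.8]
grip_width: 0.148
```

```bash
python3 st.py
```

```text
t 15.07 tilt 17.96 yaw err -0.01 roll 0.03
tip bottom [-4.6 -0.3 -4.7] edge bottom [111.5  -0.3  33. ] force E [ 2.3 -1.4  0.8] tq [-0.06 -0.05  0.02] grip 0.148
```

>>> carry_out(
  plan=[
    [5,[0,-0.95,-0.31],[0,0,0]],
    [5,[0,-0.95,-0.31],[0,0,0]],
    [5,[0,0,0],[0,0,0]],
  ],
)

```text
time_s: 15.32
eef_pos: [509.3, -207.5, 136.1]
ee_rot: [0.103, 0.653, 0.741, 0.117]
force: [1.6, -0.2, -0.2]
grip_width: 0.143
```

```bash
python3 st.py
```

```text
t 15.32 tilt 17.96 yaw err -0.01 roll 0.03
tip bottom [-6.6 -0.3 -4.6] edge bottom [109.5  -0.4  33. ] force E [ 1.6 -0.4 -0.2] tq [-0.07  0.05  0.04] grip 0.143
```

>>> carry_out(
  plan=[
    [5,[0,-0.5,-0.15],[0,0,0]],
    [5,[0,-0.5,-0.15],[0,0,0]],
    [5,[0,0,0],[0,0,0]],
  ],
)

```text
time_s: 15.57
eef_pos: [508.4, -207.6, 136.1]
ee_rot: [0.103, 0.653, 0.741, 0.117]
force: [1.0, 0.0, -0.3]
grip_width: 0.151
```

```bash
python3 st.py
```

```text
t 15.57 tilt 17.97 yaw err -0.01 roll 0.02
tip bottom [-7.5 -0.3 -4.6] edge bottom [108.6  -0.4  33. ] force E [ 1.  -0.1 -0.3] tq [ 0.03  0.06 -0.01] grip 0.151
```

>>> carry_out(
  plan=[
    [5,[0,0.15,1.65],[0.25,0,0]],
    [5,[0,0.15,1.65],[0.25,0,0]],
    [5,[0,0,0],[0,0,0]],
  ],
)

```text
time_s: 15.82
eef_pos: [509.8, -207.5, 132.9]
ee_rot: [0.086, 0.656, 0.744, 0.097]
force: [-0.4, -1.6, 0.1]
grip_width: 0.146
```

```bash
python3 st.py
```

```text
t 15.82 tilt 14.89 yaw err 0.02 roll 0.01
tip bottom [-8.2 -0.4 -4.7] edge bottom [109.7  -0.4  26.6] force E [-0.6 -1.5  0.1] tq [-0.13  0.42 -0.06] grip 0.146
```

>>> carry_out(
  plan=[
    [5,[0,0.15,1.65],[0.25,0,0]],
    [5,[0,0.15,1.65],[0.25,0,0]],
    [5,[0,0,0],[0,0,0]],
  ],
)

```text
time_s: 16.07
eef_pos: [510.9, -207.4, 129.8]
ee_rot: [0.069, 0.658, 0.746, 0.078]
force: [-1.2, -1.6, -0.0]
grip_width: 0.147
```

```bash
python3 st.py
```

```text
t 16.07 tilt 11.94 yaw err 0.03 roll 0.01
tip bottom [-8.9 -0.4 -4.7] edge bottom [110.4  -0.4  20.5] force E [-1.4 -1.5 -0. ] tq [-0.22  0.44 -0.1 ] grip 0.147
```

>>> carry_out(
  plan=[
    [5,[0,-0.5,-0.1],[0,0,0]],
    [5,[0,-0.5,-0.1],[0,0,0]],
    [5,[0,0,0],[0,0,0]],
  ],
)

```text
time_s: 16.32
eef_pos: [509.8, -207.5, 130.1]
ee_rot: [0.069, 0.658, 0.746, 0.079]
force: [3.1, 0.7, -2.1]
grip_width: 0.147
```

```bash
python3 st.py
```

```text
t 16.32 tilt 12.05 yaw err -0.02 roll 0.02
tip bottom [-10.   -0.4  -4.5] edge bottom [109.4  -0.4  21. ] force E [ 3.2  0.3 -2.1] tq [ 0.05 -0.16  0.04] grip 0.147
```

>>> carry_out(
  plan=[
    [5,[0,-0.5,-0.1],[0,0,0]],
    [5,[0,0,0],[0,0,0]],
  ],
)

```text
time_s: 16.48
eef_pos: [509.6, -207.5, 130.3]
ee_rot: [0.07, 0.658, 0.746, 0.079]
force: [5.3, 2.2, -1.2]
grip_width: 0.148
```

```bash
python3 st.py
```

```text
t 16.48 tilt 12.07 yaw err -0.03 roll 0.00
tip bottom [-10.1  -0.4  -4.4] edge bottom [109.2  -0.4  21.1] force E [ 5.5  1.6 -1.2] tq [ 0.17 -0.6   0.07] grip 0.148
```

>>> carry_out(
  plan=[
    [5,[0,0.4,1.75],[0.25,0,0]],
    [5,[0,0.4,1.75],[0.25,0,0]],
    [5,[0,0,0],[0,0,0]],
  ],
)

```text
time_s: 16.73
eef_pos: [510.9, -207.5, 126.8]
ee_rot: [0.052, 0.659, 0.748, 0.058]
force: [0.1, -0.8, 2.2]
grip_width: 0.145
```

```bash
python3 st.py
```

```text
t 16.73 tilt 8.92 yaw err 0.02 roll -0.02
tip bottom [-10.7  -0.6  -4.5] edge bottom [109.8  -0.6  14.5] force E [-0.  -0.8  2.2] tq [-0.1   0.26  0.01] grip 0.145
```

>>> carry_out(
  plan=[
    [5,[0,0.53,1.75],[0.25,0,0]],
    [5,[0,0,0],[0,0,0]],
  ],
)

```text
time_s: 16.9
eef_pos: [511.4, -207.5, 125.0]
ee_rot: [0.043, 0.66, 0.748, 0.049]
force: [-1.4, -0.8, 0.8]
grip_width: 0.141
```

```bash
python3 st.py
```

```text
t 16.90 tilt 7.44 yaw err 0.01 roll -0.00
tip bottom [-10.9  -0.6  -4.6] edge bottom [110.1  -0.6  11.2] force E [-1.5 -0.6  0.8] tq [-0.23  0.49  0.02] grip 0.141
```

>>> carry_out(
  plan=[
    [5,[0,0.53,1.75],[0.25,0,0]],
    [5,[0,0,0],[0,0,0]],
  ],
)

```text
time_s: 17.07
eef_pos: [512.0, -207.3, 123.1]
ee_rot: [0.034, 0.661, 0.749, 0.038]
force: [-3.1, -1.4, -0.1]
grip_width: 0.145
```

```bash
python3 st.py
```

```text
t 17.07 tilt 5.86 yaw err 0.00 roll 0.02
tip bottom [-11.1  -0.5  -4.7] edge bottom [110.3  -0.5   7.8] force E [-3.3 -1.  -0.1] tq [-0.18  0.83 -0.01] grip 0.145
```

>>> carry_out(
  plan=[
    [5,[0,0.53,1.7],[0.25,0,0]],
    [5,[0,0,0],[0,0,0]],
  ],
)

```text
time_s: 17.23
eef_pos: [512.9, -207.1, 121.5]
ee_rot: [0.025, 0.661, 0.749, 0.029]
force: [-4.2, -2.2, 0.1]
grip_width: 0.147
```

```bash
python3 st.py
```

```text
t 17.23 tilt 4.35 yaw err -0.00 roll 0.02
tip bottom [-10.9  -0.4  -4.7] edge bottom [110.8  -0.4   4.6] force E [-4.4 -1.6  0.1] tq [-0.21  0.95 -0.02] grip 0.147
```

>>> carry_out(
  plan=[
    [5,[0,0.35,0.5],[0.15,0,0]],
    [5,[0,0,0],[0,0,0]],
  ],
)

```text
time_s: 17.4
eef_pos: [513.4, -207.0, 121.1]
ee_rot: [0.02, 0.661, 0.75, 0.023]
force: [-4.1, -1.8, -1.2]
grip_width: 0.148
```

```bash
python3 st.py
```

```text
t 17.40 tilt 3.51 yaw err -0.00 roll 0.03
tip bottom [-10.8  -0.4  -4.1] edge bottom [111.   -0.4   3.4] force E [-4.3 -1.3 -1.2] tq [-0.16  0.78 -0.03] grip 0.148
```

>>> carry_out(
  plan=[
    [5,[0,0.0,0.5],[0.15,0,0]],
    [5,[0,0.1,0.5],[0.15,0,0]],
    [5,[0,0,0],[0,0,0]],
  ],
)

```text
time_s: 17.65
eef_pos: [513.8, -207.0, 120.2]
ee_rot: [0.01, 0.661, 0.75, 0.011]
force: [-2.8, 0.3, -0.9]
grip_width: 0.146
```

```bash
python3 st.py
```

```text
t 17.65 tilt 1.71 yaw err 0.00 roll 0.01
tip bottom [-11.1  -0.4  -2.9] edge bottom [110.8  -0.4   0.7] force E [-2.7  0.7 -0.9] tq [-0.05  0.78 -0.04] grip 0.146
```

>>> carry_out(
  plan=[
    [5,[0,0.1,0.5],[0.14,0,0]],
    [5,[0,0,0],[0,0,0]],
  ],
)

```text
time_s: 17.82
eef_pos: [514.1, -207.0, 120.0]
ee_rot: [0.005, 0.662, 0.75, 0.006]
force: [-1.9, -0.1, 1.5]
grip_width: 0.145
```

```bash
python3 st.py
```

```text
t 17.82 tilt 0.94 yaw err -0.00 roll -0.01
tip bottom [-11.1  -0.4  -2.2] edge bottom [110.9  -0.5  -0.2] force E [-1.9  0.1  1.5] tq [ 0.01  0.54 -0.01] grip 0.145
```

>>> carry_out(
  plan=[
    [5,[0,0.1,0.4],[0.14,0,0]],
    [5,[0,0,0],[0,0,0]],
  ],
)

```text
time_s: 17.98
eef_pos: [514.3, -207.0, 119.7]
ee_rot: [0.001, 0.662, 0.75, 0.001]
force: [-0.4, -0.3, 1.7]
grip_width: 0.142
```

```bash
python3 st.py; python3 cap.py w5; python3 - <<'E'
from h import *
c=load("w5"); P=cloud(c,c["s"]); 
y=np.radians(7.17); ex=np.array([np.cos(y),np.sin(y)])
for r in (60,100,150):
  print(r,[(u,round(float(P[r,u,:2]@ex),1),round(float(P[r,u,2]),1)) for u in range(90,450,12)])
E
```

```text
t 17.98 tilt 0.12 yaw err -0.00 roll -0.02
tip bottom [-11.2  -0.5  -1.5] edge bottom [110.8  -0.5  -1.2] force E [-0.4 -0.3  1.7] tq [0.11 0.19 0.02] grip 0.142
17.9833 [ 514.31834186 -207.0184205   119.74153065] [8.09351463e-04 6.61538512e-01 7.49910466e-01 6.59899771e-04] 336.33705816589287 [-0.0519618  0.         0.         0.         0.       ]
60 [(90, 405.2, 110.2), (102, 411.5, 112.3), (114, 416.3, 111.4), (126, 421.3, 111.0), (138, 425.9, 109.5), (150, 431.1, 109.3), (162, 436.7, 110.8), (174, 441.6, 110.0), (186, 446.8, 110.3), (198, 452.1, 110.9), (210, 457.2, 111.2), (222, 462.2, 111.0), (234, 467.3, 111.5), (246, 472.3, 110.2), (258, 477.3, 110.6), (270, 482.4, 110.5), (282, 487.4, 111.3), (294, 492.5, 111.0), (306, 497.5, 111.7), (318, 502.7, 110.4), (330, 507.7, 110.5), (342, 513.0, 109.5), (354, 517.7, 111.7), (366, 523.4, 109.2), (378, 527.7, 112.0), (390, 533.4, 110.2), (402, 538.1, 111.5), (414, 543.3, 111.4), (426, 548.2, 112.0), (438, 553.4, 112.1)]
100 [(90, 403.5, 111.2), (102, 408.8, 111.0), (114, 414.3, 111.2), (126, 420.2, 112.6), (138, 424.9, 111.1), (150, 
[... 452 characters left out ...]
6), (414, 545.0, 111.2), (426, 550.6, 110.6), (438, 556.0, 110.6)]
150 [(90, 400.0, 110.6), (102, 405.4, 110.1), (114, 411.7, 111.5), (126, 417.3, 111.6), (138, 422.2, 110.0), (150, 428.2, 111.4), (162, 433.1, 109.8), (174, 439.0, 111.2), (186, 444.3, 110.4), (198, 449.9, 111.3), (210, 455.1, 110.0), (222, 460.6, 110.5), (234, 466.1, 111.0), (246, 471.5, 111.0), (258, 476.8, 110.5), (270, 482.2, 110.7), (282, 487.6, 110.4), (294, 493.0, 110.4), (306, 498.3, 111.3), (318, 503.9, 110.1), (330, 509.1, 111.3), (342, 514.7, 110.5), (354, 520.0, 111.0), (366, 525.9, 109.5), (378, 531.0, 110.7), (390, 536.4, 111.0), (402, 542.0, 110.8), (414, 547.1, 111.6), (426, 553.6, 109.7), (438, 558.6, 110.9)]
```

View pics/w5.png

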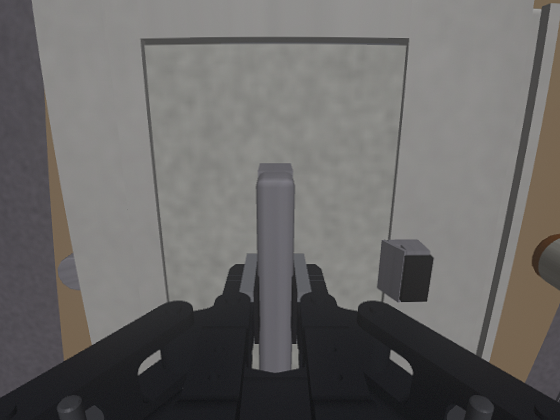

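```bash
cat > ck.py <<'E'
import sys
from h import *
c=load(sys.argv[1]); P=cloud(c,c["s"]); Z=P[...,2]
y=np.radians(7.1); ex=np.array([np.cos(y),np.sin(y)]); 
v,u=np.nonzero((Z>126)&(Z<133)&(P[...,:2]@ex>530)&(P[...,:2]@ex<570)); q=P[v,u]
e=q[:,:2]@ex; print("catch ex",len(e),np.percentile(e,[1,5,50,95,99]), "rest was 540.9..554.3")
E
python3 ck.py w5; python3 ck.py w1
```

```text
catch ex 1478 [541.22975688 541.85271551 547.24718144 553.49896697 554.21131657] rest was 540.9..554.3
catch ex 262 [541.14115855 541.71428219 547.25231111 553.25679835 553.90728016] rest was 540.9..554.3
```

>>> carry_out(
  plan=[
    [5,[0,0,0.3],[0.03,0,0]],
    [5,[0,0,0.3],[0,0,0]],
    [5,[0,0,0],[0,0,0]],
  ],
)

```text
time_s: 18.28
eef_pos: [514.3, -207.1, 119.7]
ee_rot: [0.0, 0.662, 0.75, -0.0]
force: [-1.1, 2.1, 5.6]
grip_width: 0.141
```

```bash
python3 st.py; python3 cap.py w6; python3 ck.py w6
```

```text
t 18.28 tilt 0.02 yaw err -0.01 roll -0.03
tip bottom [-11.3  -0.5  -1.4] edge bottom [110.7  -0.6  -1.4] force E [-0.9  2.2  5.6] tq [0.34 0.11 0.03] grip 0.141
18.2833 [ 514.28330404 -207.07464478  119.70705321] [ 3.02117001e-04  6.61602292e-01  7.49854859e-01 -7.46254253e-05] 336.33705816589287 [-0.0519618  0.         0.         0.         0.       ]
catch ex 1480 [541.24951129 541.88538957 547.30604241 553.49967526 554.18433904] rest was 540.9..554.3
```

>>> carry_out(
  plan=[
    [5,[0,0,-0.7],[0,0,0]],
    [5,[0,0,0],[0,0,0]],
    [35,[0,0,0],[0,0,0]],
    [35,[0,0,0],[0,0,0]],
    [35,[0,0,0],[0,0,0]],
    [35,[0,0,0],[0,0,0]],
    [35,[0,0,0],[0,0,0]],
    [35,[0,0,0],[0,0,0]],
    [35,[0,0,0],[0,0,0]],
  ],
)

```text
time_s: 19.08
eef_pos: [513.9, -207.1, 119.6]
ee_rot: [-0.0, 0.662, 0.75, -0.0]
force: [0.5, 0.3, -0.5]
grip_width: 0.407
```

>>> carry_out(
  plan=[
    [35,[0,0,-3],[0,0,0]],
    [35,[0,0,-5],[0,0,0]],
    [35,[0,0,-10],[0,0,0]],
    [35,[0,0,-15],[0,0,0]],
    [35,[0,0,-15],[0,0,0]],
    [35,[0,0,-15],[0,0,0]],
    [35,[0,0,-20],[0,0,0]],
    [35,[0,0,-20],[0,0,0]],
    [35,[0,0,-20],[0,0,0]],
    [35,[0,0,-20],[0,0,0]],
    [35,[0,0,0],[0,0,0]],
    [35,[0,0,0],[0,0,0]],
  ],
)

```text
time_s: 20.08
eef_pos: [514.2, -207.2, 264.1]
ee_rot: [0.001, 0.662, 0.75, -0.0]
force: [0.1, 0.1, -0.5]
grip_width: 0.411
```

```bash
python3 cap.py w7; python3 ck.py w7; python3 - <<'E'
from h import *
c=load("w7"); print(c["s"]["force"],c["s"]["grip_width"]); P=cloud(c,c["s"]); Z=P[...,2]
y=np.radians(7.17); E=np.array([[np.cos(y),np.sin(y),0],[-np.sin(y),np.cos(y),0],[0,0,1]])
Q=P@E.T-np.array([428.1,-269.1,0])
m=(Q[...,0]>4)&(Q[...,0]<100)&(abs(Q[...,1])<97)&(Q[...,2]>100)&(Q[...,2]<118)
q=Q[m]; A=np.c_[q[:,:2],np.ones(len(q))]; k=np.linalg.lstsq(A,q[:,2],rcond=None)[0]
print(len(q),"tilt deg",np.degrees(k[:2]),"z at centre",k@[55,0,1],"z at edge",k@[110,0,1])
m=(Q[...,0]>-40)&(Q[...,0]<-4)&(abs(Q[...,1])<97); print("lip top",np.nanmedian(Q[m][:,2]))
E
```

```text
20.0833 [ 514.21128195 -207.19625392  264.10588009] [ 9.88259712e-04  6.61591150e-01  7.49864071e-01 -2.20158272e-04] 336.33705816589287 [-0.0519618  0.         0.         0.         0.       ]
catch ex 433 [541.23813872 541.86006794 547.44176891 553.37811534 554.06398332] rest was 540.9..554.3
[ 0.11727138  0.12261205 -0.50088824] 0.410575292533892
19239 tilt deg [0.01241312 0.04773187] z at centre 110.6038724535428 z at edge 110.61578819760378
lip top 110.673346279476
```

View pics/w7.png

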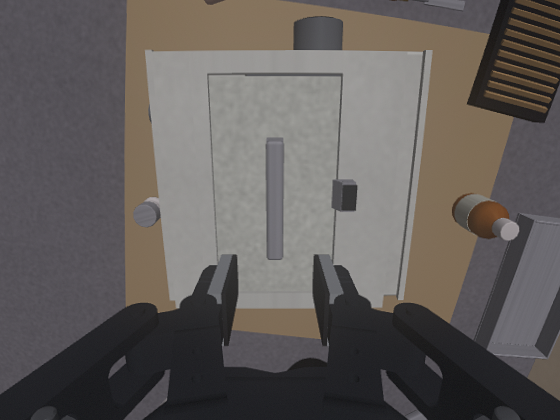

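```bash
python3 -c "
from rig import ctrl
print(ctrl.finish_job())"
```

```text
the job is handed in; nothing more can be done
None
```

The cover is back on: its tongue is under the lip, the board lies flat and the catch is over the plain edge. I handed the job in at about 20 s of the 64 s.

- **How it went:** I gripped the bar and tilted the board 18°. I touched the tongue down on the groove floor, slid it under the lip, and felt it come home at 12° tilt. Then I lowered the board about the tongue until it was flat. I did not press the plain edge separately with the fingers. I pressed through the grip instead, and the catch snapped over during the lowering.
- **Forces:** At the points where I read the wrist sensor, the force the cover took was at most about 9 N, against the 25 N limit. I did not log it between readings.
- **Last checks, after letting go and backing off:**
  - Board tilt is about 0.05°, and its top is flush with the frame (110.6 mm against 110.7 mm for the lip).
  - The catch nose is within about 0.3 mm of where it rested at the start.
  - By the arm's position just before release, the tongue was about 10.5 mm under the lip.
  - The tool force was zero and the gripper clear.
- **Disagreement:** The lip came home about 0.7 mm nearer the robot than the camera showed, which is within the calibration error.
- **Not measured:** I did not check every bystander at the end. No move went near them, and those visible in the last picture looked undisturbed.

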